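Hold the sharpening machine's cover at its balance point

TASK

The stay of the sharpening machine's yellow cover is broken, so the cover must be held open by hand while the abrasive disc is inspected. Turn the red latch knob clockwise (seen from above) past its click, so that its steel tongue stays clear of the cover; then take the cover by its steel bar handle, swing it up smoothly to its balance point, standing straight up, and finish still holding the bar there. Do not let the cover drop, swing fast or fall over backwards, and leave everything else on the bench where it is.

Things in the scene. Friction and masses are not known exactly. Their poses are not given: they have to be found in the camera images.
- machine: Grey bench-top sharpening machine, fixed: housing 170 (x) x 330 (y) x 100 mm high, a well with an abrasive disc in its top under the yellow cover. Origin: centre of its underside, on the bench. -x is its front, roughly facing the robot (yaw within 0.35 rad); +x the hinge side, +y the latch side. A dust port sticks out 50 mm at the back.
- cover (a joint): Hinge of the yellow cover, rad: 0 = closed (level), grows as the front edge rises, pi/2 = straight up, its balance point; 2.3 = open stop. Plate 145 mm from hinge to front edge, 190 wide, 8 thick, 0.4 to 0.65 kg, almost no friction: short of the balance point it falls shut, beyond it falls open. The locked latch blocks it.
- cover_bar (a point): Middle of the cover's steel bar handle: round, 12 mm diameter, 120 mm long (middle 100 free), parallel to the hinge (machine's y), in the cover's plane, 200 mm from the hinge axis. Closed: 105 mm above the bench, 39 mm clear of the housing front, 49 mm of the plate; upright: 305 mm up. Pinched from above, fingers either side (closing along the machine's x), it turns between the fingers.
- cover_hinge (a point): Point on the cover's hinge axis, in the middle of its width: 70 mm behind the machine's centre, 105 mm above the bench. The hinge axis is level, along the machine's y.
- latch (a joint): Red latch knob, rad: 0 = locked (tongue over the cover's edge), grows clockwise seen from above, 1.3 = released. An over-centre spring detent holds it against a stop at both ends: resistance is 0.17 N m at 0, vanishes at 0.65 (the click); beyond that it springs on to 1.3 by itself. From 1.05 on the tongue is clear of the cover.
- latch_grip (a point): Point on the latch knob's vertical axis at grip height, 144.5 mm above the bench (45 mm in front of and 125 mm to the +y side of the machine's centre). The grip is an upright red bar 14 mm thick, 44 long, 36 high (122.5 to 158.5 mm above the bench); locked, it lies along the machine's y. Below it a 40 mm red disc and the tongue, pointing to the bar's white-marked end.
- latch_tip (a point): Tip of the latch's steel tongue (12 mm wide, 6 mm thick), 45 mm from the knob's axis, 113.5 mm above the bench; locked, it points to the machine's -y, over the cover; released, nearly to the front.
- gauge: Bystander: loose brass block 45 x 30 x 22 mm on the housing's -y ledge, beside the cover (underside 100 mm above the bench).
- chisel: Bystander: chisel with wooden handle, 235 mm long, 26 mm high, lying on the bench behind the machine. Origin near mid-length on the bench.
- hammer: Bystander: hammer lying on the left of the bench.
- driver: Bystander: yellow screwdriver lying on the left of the bench.
- billet_a: Bystander: pale wooden billet 200 x 45 x 30 mm on the right.
- billet_b: Bystander: brown wooden billet 160 x 45 x 40 mm on the right.
- glue: Bystander: glue bottle, 60 mm diameter, 150 mm tall, on the right.

How it is judged:
By the outcome, as a careful person would: the job done as asked, in the order asked, and still so for the second after the job is handed in, while the arm keeps its last pose, push and grip.
It also fails if it takes over 58 s, if anything falls off the work surface, if the arm or the gripper's body presses on something with over 40 N, if the wrist force passes 120 N, or if a joint passes its speed limit or range.

ROBOT

A 7-joint arm with a two-finger parallel gripper is mounted at the origin on the work surface. World frame = base frame: x ahead of the robot, y to its left, z up, the work surface at z = 0. Lengths are in m, angles in degrees, forces in N, time in s.
With the tool pointing down it reaches from about 0.4 to 0.85 m from the base axis. Payload 10.4 kg.
Tool frame: the origin (TCP) lies on the front face of the gripper's body, between the roots of the fingers; the fingertips stand 73 mm ahead of it and the grasp point (between the pads) lies 54 mm ahead of it (env.finger_overhang is the z of the fingertips in the tool frame, in m); z points along the fingers, y is the line along which they close (so a half turn about z gives the same grasp; the last joint's range is limited). The gripper opens to 85 mm and grips with 20 to 120 N. Pads are 22 mm wide; open, the fingers measure 114 mm over their backs; the gripper's body (76 mm by 85 mm) begins 54 mm behind the grasp point. The pads swing forward as they close: fully open they stand 13 mm farther back than shut.
Start: joints at [-68.044, 19.034, -3.707, 83.658, 1.238, 77.344, -5.071], TCP at [0.247, 0.574, 0.304] pointing down, gripper open.
Joint ranges: [-148.97, 148.97], [-28.65, 121.19], [-84.17, 76.75], [9.2, 138.47], [-72.65, 252.65], [3.7, 117.97], [-149.18, 149.18]. Speed limits (degrees/s): [127.2, 127.2, 159.86, 159.86, 180, 180, 180].

INTERFACE

Orientations are given as [roll, pitch, yaw] about the fixed x, y, z axes, in that order (R = Rz(yaw) Ry(pitch) Rx(roll)).
In Python, from rig import env gives the robot as it stands.
- The arm moves only by the tool step_arm, never from a script. Its argument "commands" is a list of rows, each an object with "slide": the shift along the tool's x, y, z normalised to -1 to 1, where 1 is 0.025 m, a list of three; "rot": the turn, a rotation vector about the tool's x, y, z normalised to -1 to 1, where 1 is 5 degrees, a list of three; "gripper": the closure in counts, from 0 (fully open) to 255 (shut). In form: [{"slide": [dx, dy, dz], "rot": [rx, ry, rz], "gripper": gripper}, ...]. A call has 1 to 8 rows; each row shifts and turns the commanded pose from where the row before left it, along the tool's axes as they then stand; what a row does not reach is not made up. A row lasts 1/12 s, in which the tool goes at most 41.7 mm and 7.16 degrees, less where a joint would pass 70% of its speed; a pose out of reach is approached as far as the arm can. A call with a number of a shift or a turn outside -1 to 1 is refused whole. A call with a gripper value outside its range is refused whole. The fingers move at their own pace and stop on an object; "squeeze" is the grip in N (left out, the last holds). Time passes only in rows, so rows that do not move let the fingers close. It gives the time, the measured TCP pose, the force, the opening and the grip force at its end, in the units of the state.
- env.sense(): the state, without advancing time (a new reading comes with each control period).
- env.read_camera(name): name is "scene" or "top" or "wrist"; returns a dict with "pixels" (400x640x3 uint8, red, green, blue), "mtx" (3x3 intrinsics, pixels), "dist" ([k1, k2, p1, p2, k3] as OpenCV has them; the pictures are not rectified), "extrinsics" (4x4, takes a point from world to camera coordinates); the wrist camera has in their place "tool_from_camera" (4x4, takes a point from camera to tool coordinates, whose origin is the TCP and whose axes are the flange's). Camera axes: x right, y up, looking along -z (the intrinsics and any distortion apply to the point x, -y, -z); pixel columns grow to the right and rows downward; lengths in m; the calibration is good to about 2 mm. A picture is of the moment at which its call begins: read the wrist's pose just before it. There is no depth.
- env.finish_job(): hands the job in; it is judged then, once.
Trained networks look in a picture, given as the dict that the camera call returned (one of the last four; its "shot" number tells which), for a name from the list of things; names that differ only in an ending like _2 or _b are one class to them, and where a whole thing is asked for, a point or a joint stands for the part that bears it (a point fixed in the world has none). Each returns a list of dicts, best first, with "confidence" (0 to 1); they miss things now and then, are a little off and sometimes report something else, mostly with a low value. They report only what shows in the picture. A call takes as long as a camera call.
- env.find_in(picture, query): "at" ([x, y, z] in m, in world coordinates, good to about 4 mm: the middle of the surface that is visible of it).
- env.landmark_of(picture, query): "at" ([x, y, z] in m, in world coordinates, good to about 4 mm: a listed point, or the origin of a listed thing).
The state is a dict: "clock": time; "q": joint angles; "joint_vel": joint speeds; "joint_efforts": joint torques, N m; "position": TCP position; "ee_rot": TCP orientation; "wrist_force": force on the tool from outside, world axes, zero at the start; "ft_torque": the same for the moment, N m; "width": finger opening in m; "gripper_force": force on a finger pad.
Only numpy, scipy, OpenCV 4.12 (cv2) and the standard library are available. Lean on these libraries where they do the work, as an engineer would, in place of code of your own. Each camera call takes 0.05 s, during which the arm holds its last target. There are 200 camera calls.

## Working session

There is one attempt and no reset: what is moved stays moved. The work goes in short steps, Python scripts to look and compute and a tool call to move; the robot and the scene stay as the last step left them, time stands still between calls to the robot, and variables do not carry over. Pictures are saved under pics/ and viewed, at most 10 in all, crops included, and the job is handed in when it is done.

Besides the shell and the picture viewer there is one more tool, called after "Emit:" by a JSON object that holds its "api" and its "payload". step_arm: Moves the arm, as the interface text tells. Its arguments: {"type":"object","properties":{"commands":{"type":"array","items":{"type":"object","properties":{"slide":{"type":"array","items":{"type":"number"}},"rot":{"type":"array","items":{"type":"number"}},"gripper":{"type":"number"}}}},"squeeze":{"type":"number"}},"required":["commands"]}

```bash
mkdir -p pics; cat > m.py <<'E'
from rig import env
import cv2,numpy as np
for c in ["scene","top"]:
    p=env.read_camera(c); cv2.imwrite(f"pics/{c}0.png",p["pixels"][:,:,::-1])
    for n in ["machine","cover_bar","cover_hinge","latch_grip","latch_tip","gauge"]:
        r=env.landmark_of(p,n)
        print(c,n,[(np.round(a["at"],3).tolist(),round(a["confidence"],2)) for a in r[:2]])
s=env.sense(); print({k:np.round(v,3).tolist() for k,v in s.items()})
E
python3 m.py
```

```text
scene machine [([0.614, -0.033, -0.001], 0.79)]
scene cover_bar [([0.486, 0.007, 0.105], 0.82), ([0.596, 0.057, 0.114], 0.4)]
scene cover_hinge [([0.684, -0.048, 0.105], 0.91)]
scene latch_grip [([0.607, 0.096, 0.142], 0.52)]
scene latch_tip [([0.595, 0.058, 0.115], 0.73)]
scene gauge [([0.546, -0.156, 0.098], 0.7)]
top machine [([0.61, -0.034, -0.0], 0.86)]
top cover_bar [([0.487, 0.005, 0.109], 0.98), ([0.612, -0.032, -0.001], 0.57)]
top cover_hinge [([0.681, -0.05, 0.105], 0.58)]
top latch_grip []
top latch_tip [([0.591, 0.056, 0.115], 0.62)]
top gauge [([0.545, -0.15, 0.1], 0.49)]
{'clock': 0.7, 'q': [-68.045, 19.031, -3.704, 83.659, 1.238, 77.343, -5.069], 'joint_vel': [-0.002, 0.03, -0.008, 0.065, 0.045, -0.025, 0.044], 'joint_efforts': [-0.001, -62.508, 0.049, -39.179, 0.016, 0.001, -0.0], 'position': [0.247, 0.574, 0.304], 'ee_rot': [179.992, 0.0, 156.748], 'wrist_force': [0.656, -0.681, 0.051], 'ft_torque': [-0.012, -0.059, 0.019], 'gripper_force': 0.0, 'width': 0.085}
```

View pics/scene0.png

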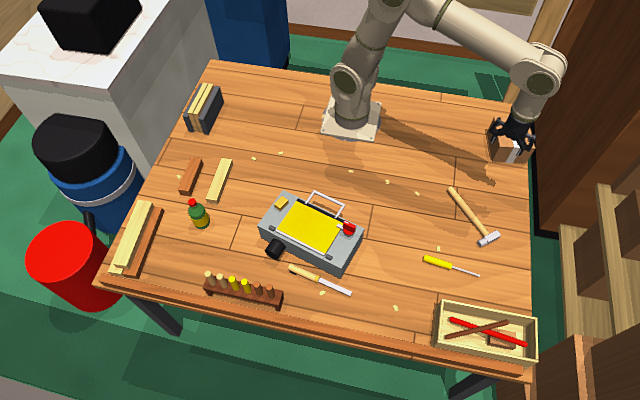

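View pics/top0.png

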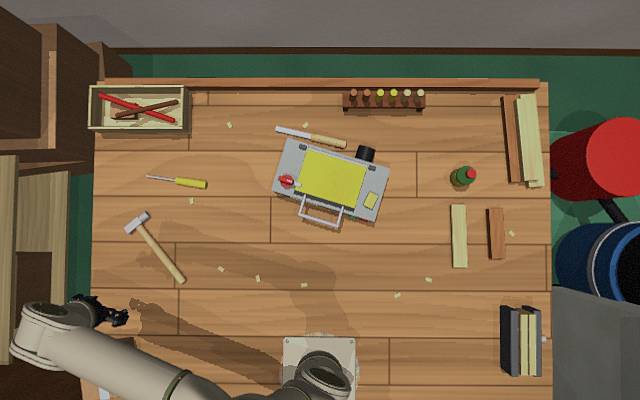

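```bash
cat > plan.py <<'E'
from rig import env
import numpy as np, json
from scipy.spatial.transform import Rotation as R
def plan(path, grip, nd=2, start=None):
    """path: list of (xyz, yaw) per row, tool kept pointing down; prints rounded rows."""
    s=env.sense(); p=np.array(s["position"]); r=R.from_euler("xyz",s["ee_rot"],degrees=True)
    rows=[]
    for x,yaw in path:
        d=np.round(r.inv().apply(np.array(x)-p)/.025,nd)
        t=R.from_euler("xyz",[180,0,yaw],degrees=True)
        w=np.round(np.degrees((r.inv()*t).as_rotvec())/5,nd)
        p=p+r.apply(d*.025); r=r*R.from_rotvec(np.radians(w*5))
        rows.append({"slide":(d+0).tolist(),"rot":(w+0).tolist(),"gripper":grip})
    for i in range(0,len(rows),8): print(json.dumps(rows[i:i+8]))
    print("max",max(max(map(abs,q["slide"]+q["rot"])) for q in rows))
def line(p1,yaw1,n):
    s=env.sense(); p0=np.array(s["position"]); y0=s["ee_rot"][2]
    return [(p0+(np.array(p1)-p0)*k/n, y0+(yaw1-y0)*k/n) for k in range(1,n+1)]
E
python3 -c "
from plan import *
plan(line([.604,.100,.29],74.3,28),110)"
```

```text
[{"slide": [-0.74, -0.42, 0.02], "rot": [0.0, 0.0, 0.59], "gripper": 110}, {"slide": [-0.75, -0.38, 0.02], "rot": [0.0, 0.0, 0.59], "gripper": 110}, {"slide": [-0.78, -0.35, 0.02], "rot": [0.0, 0.0, 0.59], "gripper": 110}, {"slide": [-0.79, -0.3, 0.02], "rot": [0.0, 0.0, 0.59], "gripper": 110}, {"slide": [-0.81, -0.26, 0.02], "rot": [0.0, 0.0, 0.58], "gripper": 110}, {"slide": [-0.82, -0.22, 0.02], "rot": [0.0, 0.0, 0.59], "gripper": 110}, {"slide": [-0.83, -0.18, 0.02], "rot": [0.0, 0.0, 0.59], "gripper": 110}, {"slide": [-0.83, -0.13, 0.02], "rot": [0.0, 0.0, 0.59], "gripper": 110}]
[{"slide": [-0.85, -0.1, 0.02], "rot": [0.0, 0.0, 0.59], "gripper": 110}, {"slide": [-0.84, -0.04, 0.02], "rot": [0.0, 0.0, 0.59], "gripper": 110}, {"slide": [-0.85, -0.01, 0.02], "rot": [0.0, 0.0, 0.59], "gripper": 110}, {"slide": [-0.85, 0.04, 0.02], "rot": [0.0, 0.0, 0.59], "gripper": 110}, {"slide": [-0.84, 0.08, 0.02], "rot": [0.0, 0.0, 0.59], "gripper": 110}, {"slide": [-0.84, 0.13, 0.02], "rot": [0.0, 0.0, 0.58], "gripper": 110}, {"slide": [-0.83, 0.17, 0.02], "rot": [0.0, 0.0, 0.59], "gripper": 
[... 263 characters left out ...]
[0.0, 0.0, 0.59], "gripper": 110}, {"slide": [-0.76, 0.38, 0.02], "rot": [0.0, 0.0, 0.59], "gripper": 110}, {"slide": [-0.74, 0.41, 0.02], "rot": [0.0, 0.0, 0.59], "gripper": 110}, {"slide": [-0.72, 0.45, 0.02], "rot": [0.0, 0.0, 0.59], "gripper": 110}, {"slide": [-0.7, 0.49, 0.02], "rot": [0.0, 0.0, 0.59], "gripper": 110}, {"slide": [-0.66, 0.52, 0.02], "rot": [0.0, 0.0, 0.58], "gripper": 110}]
[{"slide": [-0.65, 0.55, 0.02], "rot": [0.0, 0.0, 0.59], "gripper": 110}, {"slide": [-0.61, 0.59, 0.02], "rot": [0.0, 0.0, 0.59], "gripper": 110}, {"slide": [-0.58, 0.62, 0.02], "rot": [0.0, 0.0, 0.59], "gripper": 110}, {"slide": [-0.55, 0.65, 0.02], "rot": [0.0, 0.0, 0.59], "gripper": 110}]
max 0.85
```

Emit:
{"api": "step_arm", "payload": {"commands": [{"slide": [-0.75,-0.4,0.02],"rot": [0,0,0.59],"gripper": 110},{"slide": [-0.75,-0.4,0.02],"rot": [0,0,0.59],"gripper": 110},{"slide": [-0.78,-0.33,0.02],"rot": [0,0,0.59],"gripper": 110},{"slide": [-0.78,-0.33,0.02],"rot": [0,0,0.59],"gripper": 110},{"slide": [-0.81,-0.24,0.02],"rot": [0,0,0.59],"gripper": 110},{"slide": [-0.81,-0.24,0.02],"rot": [0,0,0.59],"gripper": 110},{"slide": [-0.83,-0.16,0.02],"rot": [0,0,0.59],"gripper": 110},{"slide": [-0.83,-0.16,0.02],"rot": [0,0,0.59],"gripper": 110}]}}

```text
clock: 1.37
position: [0.3493, 0.4373, 0.2999]
ee_rot: [180.0, -0.0, 132.9]
wrist_force: [0.9, 0.2, 0.2]
width: 0.0483
gripper_force: 0.0
```

Emit:
{"api": "step_arm", "payload": {"commands": [{"slide": [-0.85,-0.07,0.02],"rot": [0,0,0.59],"gripper": 110},{"slide": [-0.85,-0.07,0.02],"rot": [0,0,0.59],"gripper": 110},{"slide": [-0.85,0.01,0.02],"rot": [0,0,0.59],"gripper": 110},{"slide": [-0.85,0.01,0.02],"rot": [0,0,0.59],"gripper": 110},{"slide": [-0.84,0.1,0.02],"rot": [0,0,0.59],"gripper": 110},{"slide": [-0.84,0.1,0.02],"rot": [0,0,0.59],"gripper": 110},{"slide": [-0.83,0.19,0.02],"rot": [0,0,0.59],"gripper": 110},{"slide": [-0.83,0.19,0.02],"rot": [0,0,0.59],"gripper": 110}]}}

```text
clock: 2.03
position: [0.4511, 0.3008, 0.2959]
ee_rot: [180.0, -0.0, 109.3]
wrist_force: [-0.1, -0.2, 0.5]
width: 0.0484
gripper_force: 0.0
```

Emit:
{"api": "step_arm", "payload": {"commands": [{"slide": [-0.8,0.28,0.02],"rot": [0,0,0.59],"gripper": 110},{"slide": [-0.8,0.28,0.02],"rot": [0,0,0.59],"gripper": 110},{"slide": [-0.77,0.35,0.02],"rot": [0,0,0.59],"gripper": 110},{"slide": [-0.77,0.35,0.02],"rot": [0,0,0.59],"gripper": 110},{"slide": [-0.73,0.43,0.02],"rot": [0,0,0.59],"gripper": 110},{"slide": [-0.73,0.43,0.02],"rot": [0,0,0.59],"gripper": 110},{"slide": [-0.68,0.5,0.02],"rot": [0,0,0.59],"gripper": 110},{"slide": [-0.68,0.5,0.02],"rot": [0,0,0.59],"gripper": 110}]}}

```text
clock: 2.7
position: [0.5526, 0.1656, 0.2918]
ee_rot: [180.0, -0.0, 85.7]
wrist_force: [0.7, 0.1, 0.1]
width: 0.0485
gripper_force: 0.0
```

```bash
cat > look.py <<'E'
from rig import env
import cv2,numpy as np,sys
s=env.sense(); p=env.read_camera("wrist"); cv2.imwrite(f"pics/{sys.argv[1]}.png",p["pixels"][:,:,::-1])
print(s["clock"],np.round(s["position"],3),np.round(s["ee_rot"],1),s["width"],np.round(s["q"],1),np.round(s["wrist_force"],1))
for n in sys.argv[2:]:
    print(n,[(np.round(a["at"],4).tolist(),round(a["confidence"],2)) for a in env.landmark_of(p,n)[:2]])
E
python3 look.py w1 latch_grip latch_tip cover_bar cover_hinge
```

```text
2.7 [0.553 0.166 0.292] [180.   -0.   85.7] 0.048482483641037646 [-39.5  13.5  21.6  93.4  -5.1  74.1 -21.4] [0.7 0.1 0.1]
latch_grip []
latch_tip [([0.5957, 0.0567, 0.1132], 0.77)]
cover_bar [([0.4896, 0.0037, 0.1066], 0.86)]
cover_hinge [([0.6832, -0.0566, 0.1068], 0.59)]
```

View pics/w1.png

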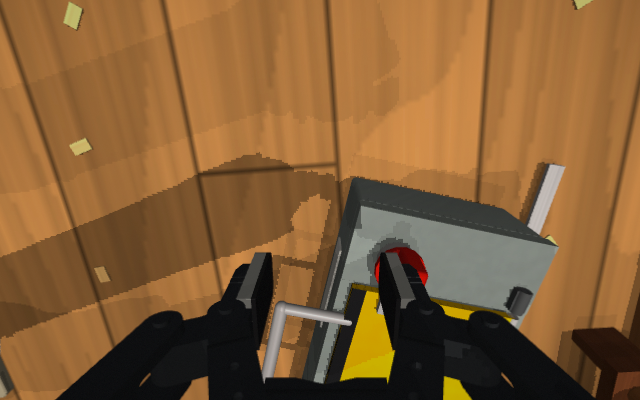

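```bash
python3 -c "
from plan import *
plan(line([.605,.099,.28],74,5),110)"
```

```text
[{"slide": [-0.52, 0.47, 0.09], "rot": [-0.01, 0.0, 0.48], "gripper": 110}, {"slide": [-0.49, 0.48, 0.1], "rot": [0.0, 0.0, 0.48], "gripper": 110}, {"slide": [-0.47, 0.51, 0.09], "rot": [0.0, 0.0, 0.47], "gripper": 110}, {"slide": [-0.46, 0.53, 0.1], "rot": [0.0, 0.0, 0.48], "gripper": 110}, {"slide": [-0.43, 0.54, 0.09], "rot": [0.0, 0.0, 0.48], "gripper": 110}]
max 0.54
```

The wrist view shows the red knob at about (402, 267), partly behind the right finger, the tongue below it at (378, 305), and the cover bar at lower left (280, 320).

Emit:
{"api": "step_arm", "payload": {"commands": [{"slide": [-0.5,0.47,0.1],"rot": [0,0,0.48],"gripper": 110},{"slide": [-0.49,0.49,0.1],"rot": [0,0,0.48],"gripper": 110},{"slide": [-0.47,0.51,0.1],"rot": [0,0,0.48],"gripper": 110},{"slide": [-0.46,0.53,0.1],"rot": [0,0,0.48],"gripper": 110},{"slide": [-0.44,0.54,0.1],"rot": [0,0,0.48],"gripper": 110},{"slide": [0,0,0],"rot": [0,0,0],"gripper": 110}]}}

```text
clock: 3.45
position: [0.6069, 0.0941, 0.2786]
ee_rot: [180.0, 0.1, 73.4]
wrist_force: [0.2, -0.7, 0.3]
width: 0.0486
gripper_force: 0.0
```

```bash
python3 look.py w2 latch_grip latch_tip cover_bar
```

```text
3.45 [0.607 0.094 0.279] [1.80e+02 1.00e-01 7.34e+01] 0.04859520104487722 [-33.5  19.3  25.8  88.8  -8.4  73.9 -23.3] [ 0.2 -0.7  0.3]
latch_grip [([0.6069, 0.1036, 0.146], 0.68)]
latch_tip [([0.5936, 0.0611, 0.1115], 0.8)]
cover_bar []
```

View pics/w2.png

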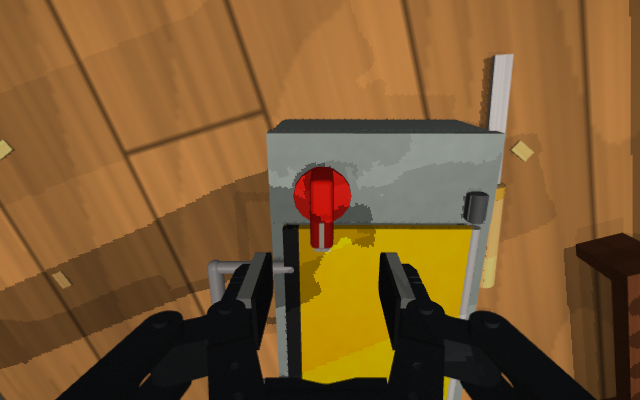

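```bash
cat > px.py <<'E'
from rig import env
import cv2,numpy as np
from scipy.spatial.transform import Rotation as R
def ray(p,s,uv,z):
    n=cv2.undistortPoints(np.array([[uv]],float),p["mtx"],np.array(p["dist"]))[0,0]
    T=np.array(p["tool_from_camera"]); r=R.from_euler("xyz",s["ee_rot"],degrees=True).as_matrix()
    d=r@T[:3,:3]@np.array([n[0],-n[1],-1]); o=r@T[:3,3]+s["position"]
    return o+d*(z-o[2])/d[2]
E
python3 - <<'E'
from px import *
from plan import *
s=env.sense(); p=env.read_camera("wrist")
im=p["pixels"].astype(int); red=(im[...,0]>90)&(im[...,1]<60)&(im[...,2]<60)
for v in range(160,255,6):
    c=np.where(red[v])[0]; print(v,c.min() if len(c) else 0,c.max() if len(c) else 0, im[v,322])
for uv in [(322,170),(322,222),(322,195)]: print(uv,np.round(ray(p,s,uv,.1585),4))
E
```

```text
160 0 0 [135 141 132]
166 0 0 [133 139 131]
172 0 0 [82 85 80]
178 315 340 [81  4  2]
184 306 348 [84  5  1]
190 302 352 [178  16   6]
196 300 354 [200  23  11]
202 299 355 [200  22  12]
208 300 354 [200  20  12]
214 302 352 [174  16   7]
220 306 348 [164  12   6]
226 315 340 [118  11   7]
232 317 337 [119  13   9]
238 317 338 [119  12   8]
244 317 337 [118  13   6]
250 317 337 [118  12   7]
(322, 170) [0.6134 0.133  0.1585]
(322, 222) [0.6046 0.1027 0.1585]
(322, 195) [0.6093 0.1188 0.1585]
```

```bash
python3 - <<'E'
from px import *
from plan import *
p=env.read_camera("wrist"); s=env.sense()
im=p["pixels"].astype(int); red=(im[...,0]>90)&(im[...,1]<60)&(im[...,2]<60)
b=[np.where(red[v])[0] for v in range(150,270)]
w=[(v+150,c.min(),c.max()) for v,c in enumerate(b) if len(c)]
print(w[0],w[-1],max(w,key=lambda t:t[2]-t[1]))
v,a,c=max(w,key=lambda t:t[2]-t[1]); u=(a+c)/2
print(s["clock"],np.round(s["position"],4),np.round(s["ee_rot"],2), np.round(ray(p,s,(u,v),.1205),4))
plan(line([.605,.1015,.215],74,5),110)
E
```

```text
(177, np.int64(339), np.int64(339)) (254, np.int64(318), np.int64(335)) (249, np.int64(316), np.int64(582))
3.75 [0.6048 0.0998 0.2795] [-1.7999e+02 -3.0000e-02  7.4020e+01] [0.6826 0.0417 0.1205]
[{"slide": [0.01, 0.0, 0.52], "rot": [0.0, -0.01, 0.0], "gripper": 110}, {"slide": [0.02, 0.0, 0.51], "rot": [0.0, 0.0, 0.0], "gripper": 110}, {"slide": [0.01, -0.01, 0.52], "rot": [0.0, 0.0, 0.0], "gripper": 110}, {"slide": [0.01, 0.0, 0.51], "rot": [0.0, 0.0, 0.0], "gripper": 110}, {"slide": [0.02, 0.0, 0.52], "rot": [0.0, 0.0, 0.0], "gripper": 110}]
max 0.52
```

```bash
python3 - <<'E'
from px import *
p=env.read_camera("wrist"); s=env.sense()
print(np.round(ray(p,s,(327,202),.1205),4), np.round(ray(p,s,(327,232),.1585),4))
# tool-centre line column at z .1585
print(np.round(ray(p,s,(320,220),.1585),4), np.array(p["tool_from_camera"]).round(4).tolist())
E
```

```text
[0.6072 0.1011 0.1205] [0.6055 0.0959 0.1585]
[0.6036 0.1044 0.1585] [[-0.0003, 0.9469, 0.3215, 0.0834], [1.0, 0.0004, -0.0002, 0.0007], [-0.0004, 0.3215, -0.9469, -0.0692], [0.0, 0.0, 0.0, 1.0]]
```

Emit:
{"api": "step_arm", "payload": {"commands": [{"slide": [0.05,0.03,0.6],"rot": [0,0,0],"gripper": 110},{"slide": [0.04,0.03,0.6],"rot": [0,0,0],"gripper": 110},{"slide": [0,0,0.6],"rot": [0,0,0],"gripper": 110},{"slide": [0,0,0.6],"rot": [0,0,0],"gripper": 110},{"slide": [0,0,0.6],"rot": [0,0,0],"gripper": 110},{"slide": [0,0,0],"rot": [0,0,0],"gripper": 110},{"slide": [0,0,0],"rot": [0,0,0],"gripper": 110}]}}

```text
clock: 4.38
position: [0.6067, 0.1012, 0.2043]
ee_rot: [-179.9, 0.0, 74.0]
wrist_force: [-0.4, 0.3, 0.8]
width: 0.0482
gripper_force: 0.0
```

Emit:
{"api": "step_arm", "payload": {"commands": [{"slide": [0,0,0],"rot": [0,0,0],"gripper": 255},{"slide": [0,0,0],"rot": [0,0,0],"gripper": 255},{"slide": [0,0,0],"rot": [0,0,0],"gripper": 255},{"slide": [0,0,0],"rot": [0,0,0],"gripper": 255},{"slide": [0,0,0],"rot": [0,0,0],"gripper": 255},{"slide": [0,0,0],"rot": [0,0,0],"gripper": 255}], "squeeze": 50}}

```text
clock: 4.88
position: [0.6069, 0.1011, 0.2057]
ee_rot: [-180.0, -0.1, 73.9]
wrist_force: [-5.2, 0.5, 7.1]
width: 0.013
gripper_force: 49.1
```

Emit:
{"api": "step_arm", "payload": {"commands": [{"slide": [0,0,0],"rot": [0,0,0.6],"gripper": 255},{"slide": [0,0,0],"rot": [0,0,0.9],"gripper": 255},{"slide": [0,0,0],"rot": [0,0,0.9],"gripper": 255},{"slide": [0,0,0],"rot": [0,0,0.9],"gripper": 255},{"slide": [0,0,0],"rot": [0,0,0.9],"gripper": 255},{"slide": [0,0,0],"rot": [0,0,0.9],"gripper": 255},{"slide": [0,0,0],"rot": [0,0,0.9],"gripper": 255},{"slide": [0,0,0],"rot": [0,0,0.9],"gripper": 255}]}}

```text
clock: 5.55
position: [0.6073, 0.1008, 0.2058]
ee_rot: [180.0, -0.1, 39.2]
wrist_force: [-4.4, -0.9, 6.7]
width: 0.0133
gripper_force: 48.6
```

Emit:
{"api": "step_arm", "payload": {"commands": [{"slide": [0,0,0],"rot": [0,0,0.9],"gripper": 255},{"slide": [0,0,0],"rot": [0,0,0.9],"gripper": 255},{"slide": [0,0,0],"rot": [0,0,0.9],"gripper": 255},{"slide": [0,0,0],"rot": [0,0,0.9],"gripper": 255},{"slide": [0,0,0],"rot": [0,0,0.9],"gripper": 255},{"slide": [0,0,0],"rot": [0,0,0.9],"gripper": 255},{"slide": [0,0,0],"rot": [0,0,0.9],"gripper": 255},{"slide": [0,0,0],"rot": [0,0,0.9],"gripper": 255}]}}

```text
clock: 6.22
position: [0.6074, 0.1002, 0.2057]
ee_rot: [180.0, -0.1, 3.2]
wrist_force: [-4.5, -1.5, 6.9]
width: 0.0132
gripper_force: 48.8
```

```bash
python3 look.py w3 latch_tip latch_grip
```

```text
6.2167 [0.607 0.1   0.206] [ 1.8e+02 -1.0e-01  3.2e+00] 0.013152955500078448 [-42.9  25.1  37.7  93.9 -16.4  66.6 -88. ] [-4.5 -1.5  6.9]
latch_tip []
latch_grip [([0.6086, 0.1011, 0.1467], 0.68)]
```

Emit:
{"api": "step_arm", "payload": {"commands": [{"slide": [0,0,0],"rot": [0,0,0],"gripper": 110},{"slide": [0,0,0],"rot": [0,0,0],"gripper": 110},{"slide": [0,0,0],"rot": [0,0,0],"gripper": 110},{"slide": [0,0,-0.8],"rot": [0,0,0],"gripper": 110},{"slide": [0,0,-0.8],"rot": [0,0,0],"gripper": 110},{"slide": [0,0,-0.8],"rot": [0,0,0],"gripper": 110},{"slide": [0,0,-0.8],"rot": [0,0,0],"gripper": 110},{"slide": [0,0,0],"rot": [0,0,0],"gripper": 110}]}}

```text
clock: 7.03
position: [0.6085, 0.1007, 0.2885]
ee_rot: [-179.9, -0.3, 3.4]
wrist_force: [-0.0, -0.1, 0.0]
width: 0.0486
gripper_force: 0.0
```

```bash
python3 look.py w4 latch_tip latch_grip; python3 -c "
from plan import *
plan(line([.486,-.02,.26],74,22),120)"
```

```text
7.0333 [0.608 0.101 0.289] [-179.9   -0.3    3.4] 0.04858050440358121 [-44.1  21.   39.4  88.4 -13.7  75.1 -89.8] [-0.  -0.1  0. ]
latch_tip [([0.5614, 0.1044, 0.1141], 0.71)]
latch_grip [([0.6089, 0.1026, 0.1456], 0.7)]
[{"slide": [-0.23, 0.21, 0.04], "rot": [0.0, 0.0, -0.64], "gripper": 120}, {"slide": [-0.25, 0.19, 0.05], "rot": [0.0, 0.0, -0.64], "gripper": 120}, {"slide": [-0.25, 0.18, 0.04], "rot": [0.0, 0.0, -0.64], "gripper": 120}, {"slide": [-0.26, 0.16, 0.04], "rot": [0.0, 0.0, -0.65], "gripper": 120}, {"slide": [-0.28, 0.15, 0.05], "rot": [0.0, 0.0, -0.64], "gripper": 120}, {"slide": [-0.28, 0.14, 0.04], "rot": [0.0, 0.0, -0.64], "gripper": 120}, {"slide": [-0.29, 0.11, 0.05], "rot": [0.0, 0.0, -0.64], "gripper": 120}, {"slide": [-0.29, 0.11, 0.04], "rot": [0.0, 0.0, -0.64], "gripper": 120}]
[{"slide": [-0.3, 0.08, 0.04], "rot": [0.0, 0.0, -0.64], "gripper": 120}, {"slide": [-0.3, 0.07, 0.05], "rot": [0.0, 0.0, -0.64], "gripper": 120}, {"slide": [-0.31, 0.05, 0.04], "rot": [0.0, 0.0, -0.64], "gripper": 120}, {"slide": [-0.31, 0.03, 0.04], "rot": [0.0, 0.0, -0.65], "gripper": 120}, {"slide": [-0.31, 0.02, 0.05], "rot": [0.0, 0.0, -0.64], "gripper": 120}, {"slide": [-0.31, 0.0, 0.04], "rot": [0.0, 0.0, -0.64], "gripper": 120}, {"slide": [-0.31, -0.02, 0.04], "rot": [0.0, 0.0, -0.64], "gripper": 120}, {"slide": [-0.31, -0.03, 0.05], "rot": [0.0, 0.0, -0.64], "gripper": 120}]
[{"slide": [-0.31, -0.06, 0.04], "rot": [0.0, 0.0, -0.64], "gripper": 120}, {"slide": [-0.3, -0.07, 0.04], "rot": [0.0, 0.0, -0.64], "gripper": 120}, {"slide": [-0.3, -0.08, 0.05], "rot": [0.0, 0.0, -0.64], "gripper": 120}, {"slide": [-0.29, -0.11, 0.04], "rot": [0.0, 0.0, -0.65], "gripper": 120}, {"slide": [-0.29, -0.11, 0.05], "rot": [0.0, 0.0, -0.64], "gripper": 120}, {"slide": [-0.28, -0.14, 0.04], "rot": [0.0, 0.0, -0.64], "gripper": 120}]
max 0.65
```

View pics/w4.png

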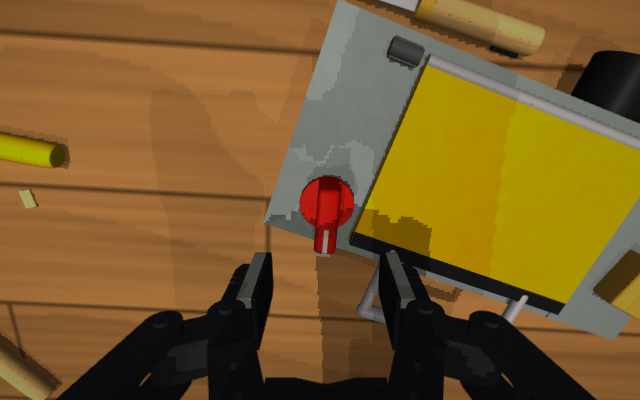

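The knob's bar (325, 170–250) now points past the front, with the white-marked end at (325, 245), clear of the yellow cover, so the latch is released. Next is the bar.

Emit:
{"api": "step_arm", "payload": {"commands": [{"slide": [-0.24,0.2,0.05],"rot": [0,0,-0.64],"gripper": 120},{"slide": [-0.24,0.2,0.05],"rot": [0,0,-0.64],"gripper": 120},{"slide": [-0.25,0.17,0.04],"rot": [0,0,-0.64],"gripper": 120},{"slide": [-0.26,0.17,0.04],"rot": [0,0,-0.64],"gripper": 120},{"slide": [-0.28,0.15,0.05],"rot": [0,0,-0.64],"gripper": 120},{"slide": [-0.28,0.14,0.04],"rot": [0,0,-0.64],"gripper": 120},{"slide": [-0.29,0.11,0.05],"rot": [0,0,-0.64],"gripper": 120},{"slide": [-0.29,0.11,0.04],"rot": [0,0,-0.64],"gripper": 120}]}}

```text
clock: 7.85
position: [0.5623, 0.0566, 0.2741]
ee_rot: [-180.0, 0.1, 29.2]
wrist_force: [0.6, 0.4, 0.2]
width: 0.0451
gripper_force: 0.0
```

Emit:
{"api": "step_arm", "payload": {"commands": [{"slide": [-0.3,0.08,0.04],"rot": [0,0,-0.64],"gripper": 120},{"slide": [-0.3,0.07,0.05],"rot": [0,0,-0.64],"gripper": 120},{"slide": [-0.31,0.05,0.04],"rot": [0,0,-0.64],"gripper": 120},{"slide": [-0.31,0.03,0.04],"rot": [0,0,-0.65],"gripper": 120},{"slide": [-0.31,0.02,0.05],"rot": [0,0,-0.64],"gripper": 120},{"slide": [-0.31,0,0.04],"rot": [0,0,-0.64],"gripper": 120},{"slide": [-0.31,-0.02,0.04],"rot": [0,0,-0.64],"gripper": 120},{"slide": [-0.31,-0.03,0.05],"rot": [0,0,-0.64],"gripper": 120}]}}

```text
clock: 8.52
position: [0.5183, 0.0127, 0.2655]
ee_rot: [-179.9, 0.1, 54.9]
wrist_force: [0.2, 0.1, 0.6]
width: 0.0452
gripper_force: 0.0
```

Emit:
{"api": "step_arm", "payload": {"commands": [{"slide": [-0.31,-0.06,0.04],"rot": [0,0,-0.64],"gripper": 120},{"slide": [-0.3,-0.07,0.04],"rot": [0,0,-0.64],"gripper": 120},{"slide": [-0.3,-0.08,0.05],"rot": [0,0,-0.64],"gripper": 120},{"slide": [-0.29,-0.11,0.04],"rot": [0,0,-0.65],"gripper": 120},{"slide": [-0.29,-0.11,0.05],"rot": [0,0,-0.64],"gripper": 120},{"slide": [-0.28,-0.14,0.04],"rot": [0,0,-0.64],"gripper": 120},{"slide": [0,0,0],"rot": [0,0,0],"gripper": 120},{"slide": [0,0,0],"rot": [0,0,0],"gripper": 120}]}}

```text
clock: 9.18
position: [0.4857, -0.02, 0.2595]
ee_rot: [-179.9, 0.0, 73.8]
wrist_force: [0.9, -0.3, -0.7]
width: 0.0453
gripper_force: 0.0
```

```bash
python3 look.py w5 cover_bar cover_hinge latch_tip
```

```text
9.1833 [ 0.486 -0.02   0.26 ] [-179.9    0.    73.8] 0.045307848538982495 [-36.7   2.4  34.9 109.2  -1.5  68.9 -17.4] [ 0.9 -0.3 -0.7]
cover_bar [([0.4892, 0.0043, 0.1059], 0.93)]
cover_hinge [([0.6824, -0.0548, 0.1039], 0.84)]
latch_tip []
```

View pics/w5.png

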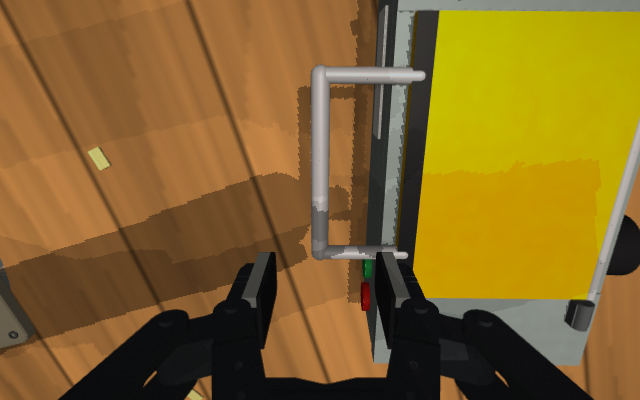

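The bar runs straight down the view from (320, 75) to (320, 252), parallel to the fingers. Its yaw is right and it lies near the finger midline.

```bash
python3 - <<'E'
from px import *
p=env.read_camera("wrist"); s=env.sense()
a=ray(p,s,(320,75),.105); b=ray(p,s,(320,252),.105); m=(a+b)/2
print(np.round(s["position"],4),np.round(s["ee_rot"],2),a.round(4),b.round(4),m.round(4),np.linalg.norm(a-b),np.degrees(np.arctan2(*(a-b)[1::-1])))
from plan import *
plan(line([m[0],m[1],.159],74,8),120)
E
```

```text
[ 0.4862 -0.0197  0.26  ] [-1.7999e+02  1.0000e-02  7.3930e+01] [0.5074 0.0628 0.105 ] [ 0.4735 -0.0524  0.105 ] [0.4904 0.0052 0.105 ] 0.1200723400772818 73.62212254021874
[{"slide": [0.13, -0.01, 0.51], "rot": [0.0, 0.0, 0.0], "gripper": 120}, {"slide": [0.12, -0.02, 0.5], "rot": [0.0, 0.0, 0.0], "gripper": 120}, {"slide": [0.13, -0.01, 0.51], "rot": [0.0, 0.0, -0.01], "gripper": 120}, {"slide": [0.12, -0.02, 0.5], "rot": [0.0, 0.0, 0.0], "gripper": 120}, {"slide": [0.13, -0.01, 0.51], "rot": [0.0, 0.0, 0.0], "gripper": 120}, {"slide": [0.12, -0.01, 0.5], "rot": [0.0, 0.0, 0.0], "gripper": 120}, {"slide": [0.13, -0.02, 0.51], "rot": [0.0, 0.0, 0.0], "gripper": 120}, {"slide": [0.12, -0.01, 0.5], "rot": [0.0, 0.0, 0.0], "gripper": 120}]
max 0.51
```

Emit:
{"api": "step_arm", "payload": {"commands": [{"slide": [0.12,-0.01,0.5],"rot": [0,0,0],"gripper": 120},{"slide": [0.12,-0.01,0.5],"rot": [0,0,0],"gripper": 120},{"slide": [0.12,-0.01,0.5],"rot": [0,0,0],"gripper": 120},{"slide": [0.12,-0.01,0.5],"rot": [0,0,0],"gripper": 120},{"slide": [0.12,-0.01,0.5],"rot": [0,0,0],"gripper": 120},{"slide": [0.12,-0.01,0.5],"rot": [0,0,0],"gripper": 120},{"slide": [0.12,-0.02,0.5],"rot": [0,0,0],"gripper": 120},{"slide": [0.12,-0.02,0.5],"rot": [0,0,0],"gripper": 120}]}}

```text
clock: 10.1
position: [0.4904, 0.0041, 0.1595]
ee_rot: [180.0, 0.0, 73.9]
wrist_force: [0.4, 0.3, -0.1]
width: 0.0453
gripper_force: 0.0
```

Emit:
{"api": "step_arm", "payload": {"commands": [{"slide": [0,0,0],"rot": [0,0,0],"gripper": 120},{"slide": [0,0,0],"rot": [0,0,0],"gripper": 255},{"slide": [0,0,0],"rot": [0,0,0],"gripper": 255},{"slide": [0,0,0],"rot": [0,0,0],"gripper": 255},{"slide": [0,0,0],"rot": [0,0,0],"gripper": 255},{"slide": [0,0,0],"rot": [0,0,0],"gripper": 255},{"slide": [0,0,0],"rot": [0,0,0],"gripper": 255},{"slide": [0,0,0],"rot": [0,0,0],"gripper": 255}], "squeeze": 50}}

```text
clock: 10.77
position: [0.4889, 0.0041, 0.1608]
ee_rot: [-179.8, -0.0, 73.9]
wrist_force: [-11.7, 2.4, 10.9]
width: 0.0099
gripper_force: 48.7
```

```bash
cat > arc.py <<'E'
from plan import *
# one row per step: cover angle th (deg), tool kept down; prints slides in tool y (along machine +x) and z
import sys
n=int(sys.argv[1]); r=.2/.025
s=np.linspace(0,1,n+1); th=np.radians(90*(s*s*(3-2*s)*.5+s*.5))
dx=r*np.diff(-np.cos(th)); dz=-r*np.diff(np.sin(th))
for i in range(0,n,8): print([(round(a,2),round(b,2)) for a,b in zip(dx[i:i+8],dz[i:i+8])])
s=env.sense(); print(np.round(s["position"],4),np.round(s["ee_rot"],2),np.round(s["wrist_force"],1))
E
python3 arc.py 96
```

```text
[(np.float64(0.0), np.float64(-0.07)), (np.float64(0.0), np.float64(-0.07)), (np.float64(0.0), np.float64(-0.08)), (np.float64(0.0), np.float64(-0.08)), (np.float64(0.0), np.float64(-0.08)), (np.float64(0.0), np.float64(-0.09)), (np.float64(0.01), np.float64(-0.09)), (np.float64(0.01), np.float64(-0.09))]
[(np.float64(0.01), np.float64(-0.1)), (np.float64(0.01), np.float64(-0.1)), (np.float64(0.01), np.float64(-0.1)), (np.float64(0.01), np.float64(-0.11)), (np.float64(0.02), np.float64(-0.11)), (np.float64(0.02), np.float64(-0.11)), (np.float64(0.02), np.float64(-0.11)), (np.float64(0.02), np.float64(-0.12))]
[(np.float64(0.02), np.float64(-0.12)), (np.float64(0.03), np.float64(-0.12)), (np.float64(0.03), np.float64(-0.12)), (np.float64(0.03), np.float64(-0.13)), (np.float64(0.03), np.float64(-0.13)), (np.float64(0.04), np.float64(-0.13)), (np.float64(0.04), np.float64(-0.13)), (np.float64(0.04), np.float64(-0.13))]
[(np.float64(0.05), np.float64(-0.13)), (np.float64(0.05), np.float64(-0.13)), (np.float64(0.05), np.float64(-0.13)), (np.float64(0.05), np.float64(-0.14)), (np.float64(0
[... 2010 characters left out ...]
)]
[(np.float64(0.12), np.float64(-0.02)), (np.float64(0.11), np.float64(-0.02)), (np.float64(0.11), np.float64(-0.02)), (np.float64(0.11), np.float64(-0.02)), (np.float64(0.11), np.float64(-0.01)), (np.float64(0.1), np.float64(-0.01)), (np.float64(0.1), np.float64(-0.01)), (np.float64(0.1), np.float64(-0.01))]
[(np.float64(0.09), np.float64(-0.01)), (np.float64(0.09), np.float64(-0.01)), (np.float64(0.09), np.float64(-0.0)), (np.float64(0.08), np.float64(-0.0)), (np.float64(0.08), np.float64(-0.0)), (np.float64(0.08), np.float64(-0.0)), (np.float64(0.07), np.float64(-0.0)), (np.float64(0.07), np.float64(-0.0))]
[0.4889 0.0041 0.1608] [-1.7978e+02 -4.0000e-02  7.3930e+01] [-11.7   2.4  10.9]
```

Emit:
{"api": "step_arm", "payload": {"commands": [{"slide": [0,-0.005,-0.05],"rot": [0,0,0],"gripper": 255},{"slide": [0,-0.005,-0.07],"rot": [0,0,0],"gripper": 255},{"slide": [0,-0.005,-0.09],"rot": [0,0,0],"gripper": 255},{"slide": [0,-0.005,-0.09],"rot": [0,0,0],"gripper": 255},{"slide": [0,-0.005,-0.1],"rot": [0,0,0],"gripper": 255},{"slide": [0,0,-0.1],"rot": [0,0,0],"gripper": 255},{"slide": [0,0,-0.1],"rot": [0,0,0],"gripper": 255},{"slide": [0,0,-0.1],"rot": [0,0,0],"gripper": 255}]}}

```text
clock: 11.43
position: [0.4893, 0.0039, 0.1779]
ee_rot: [-179.9, -0.0, 73.9]
wrist_force: [-4.1, 2.3, -2.7]
width: 0.0103
gripper_force: 48.6
```

Emit:
{"api": "step_arm", "payload": {"commands": [{"slide": [0,0.01,-0.11],"rot": [0,0,0],"gripper": 255},{"slide": [0,0.01,-0.11],"rot": [0,0,0],"gripper": 255},{"slide": [0,0.01,-0.11],"rot": [0,0,0],"gripper": 255},{"slide": [0,0.015,-0.11],"rot": [0,0,0],"gripper": 255},{"slide": [0,0.015,-0.11],"rot": [0,0,0],"gripper": 255},{"slide": [0,0.02,-0.11],"rot": [0,0,0],"gripper": 255},{"slide": [0,0.02,-0.11],"rot": [0,0,0],"gripper": 255},{"slide": [0,0.02,-0.11],"rot": [0,0,0],"gripper": 255}]}}

```text
clock: 12.1
position: [0.4921, 0.0031, 0.1998]
ee_rot: [-179.9, -0.0, 73.9]
wrist_force: [-6.7, 2.2, -1.0]
width: 0.0101
gripper_force: 48.6
```

```bash
cat > chk.py <<'E'
from plan import *
s=env.sense(); h=np.array([.681,-.051]); ex=np.array([.961,-.277])
g=np.array(s["position"])+.054*R.from_euler("xyz",s["ee_rot"],degrees=True).as_matrix()[:,2]
d=g-[*h,.105]; a=-d[:2]@ex
print(s["clock"],"r",round(float(np.hypot(a,d[2])),4),"th",round(float(np.degrees(np.arctan2(d[2],a))),2),np.round(g,4),np.round(s["wrist_force"],1),round(s["width"],4),np.round(s["ee_rot"],1))
E
python3 chk.py
```

```text
12.1 r 0.2008 th 11.74 [0.4921 0.0031 0.1458] [-6.7  2.2 -1. ] 0.0101 [-179.9   -0.    73.9]
```

Emit:
{"api": "step_arm", "payload": {"commands": [{"slide": [0,0.02,-0.12],"rot": [0,0,0],"gripper": 255},{"slide": [0,0.025,-0.12],"rot": [0,0,0],"gripper": 255},{"slide": [0,0.03,-0.13],"rot": [0,0,0],"gripper": 255},{"slide": [0,0.03,-0.13],"rot": [0,0,0],"gripper": 255},{"slide": [0,0.035,-0.13],"rot": [0,0,0],"gripper": 255},{"slide": [0,0.04,-0.13],"rot": [0,0,0],"gripper": 255},{"slide": [0,0.04,-0.13],"rot": [0,0,0],"gripper": 255},{"slide": [0,0.04,-0.13],"rot": [0,0,0],"gripper": 255}]}}

```text
clock: 12.77
position: [0.4983, 0.0012, 0.2254]
ee_rot: [-179.9, 0.0, 73.9]
wrist_force: [-7.4, 1.5, -1.5]
width: 0.0104
gripper_force: 48.7
```

Emit:
{"api": "step_arm", "payload": {"commands": [{"slide": [0,0.05,-0.13],"rot": [0,0,0],"gripper": 255},{"slide": [0,0.05,-0.13],"rot": [0,0,0],"gripper": 255},{"slide": [0,0.05,-0.13],"rot": [0,0,0],"gripper": 255},{"slide": [0,0.05,-0.14],"rot": [0,0,0],"gripper": 255},{"slide": [0,0.06,-0.14],"rot": [0,0,0],"gripper": 255},{"slide": [0,0.06,-0.14],"rot": [0,0,0],"gripper": 255},{"slide": [0,0.06,-0.14],"rot": [0,0,0],"gripper": 255},{"slide": [0,0.07,-0.14],"rot": [0,0,0],"gripper": 255}]}}

```text
clock: 13.43
position: [0.5089, -0.0019, 0.2527]
ee_rot: [-179.9, 0.0, 73.9]
wrist_force: [-10.0, 1.6, 1.0]
width: 0.0104
gripper_force: 48.7
```

```bash
python3 chk.py; python3 -c "
from rig import env; import cv2
cv2.imwrite('pics/s6.png',cv2.resize(env.read_camera('scene')['pixels'][150:310,220:420,::-1],None,fx=3,fy=3))"
```

```text
13.4333 r 0.2021 th 27.62 [ 0.5088 -0.0019  0.1987] [-10.    1.6   1. ] 0.0104 [-179.9    0.    73.9]
```

View pics/s6.png

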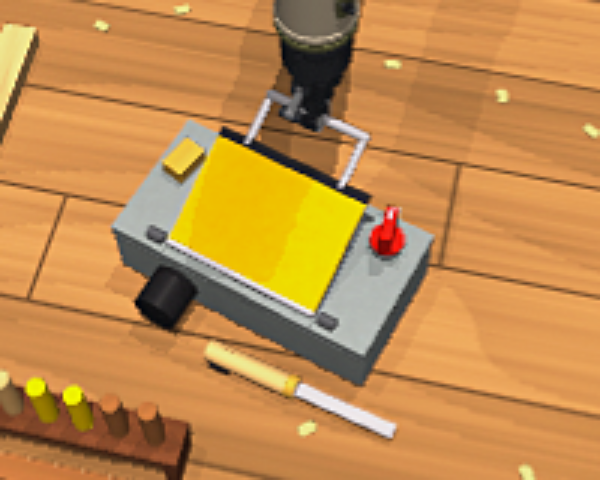

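The cover is up about 28° with the bar in the fingers, the knob still released and the gauge in place, so I carry on.

Emit:
{"api": "step_arm", "payload": {"commands": [{"slide": [0,0.06,-0.14],"rot": [0,0,0],"gripper": 255},{"slide": [0,0.06,-0.14],"rot": [0,0,0],"gripper": 255},{"slide": [0,0.07,-0.14],"rot": [0,0,0],"gripper": 255},{"slide": [0,0.07,-0.14],"rot": [0,0,0],"gripper": 255},{"slide": [0,0.08,-0.14],"rot": [0,0,0],"gripper": 255},{"slide": [0,0.085,-0.14],"rot": [0,0,0],"gripper": 255},{"slide": [0,0.09,-0.14],"rot": [0,0,0],"gripper": 255},{"slide": [0,0.09,-0.14],"rot": [0,0,0],"gripper": 255}]}}

```text
clock: 14.15
position: [0.5244, -0.0065, 0.2809]
ee_rot: [180.0, 0.0, 73.9]
wrist_force: [-3.9, -0.8, -1.0]
width: 0.0101
gripper_force: 48.6
```

Emit:
{"api": "step_arm", "payload": {"commands": [{"slide": [0,0.09,-0.13],"rot": [0,0,0],"gripper": 255},{"slide": [0,0.1,-0.13],"rot": [0,0,0],"gripper": 255},{"slide": [0,0.1,-0.13],"rot": [0,0,0],"gripper": 255},{"slide": [0,0.1,-0.13],"rot": [0,0,0],"gripper": 255},{"slide": [0,0.105,-0.12],"rot": [0,0,0],"gripper": 255},{"slide": [0,0.11,-0.12],"rot": [0,0,0],"gripper": 255},{"slide": [0,0.11,-0.12],"rot": [0,0,0],"gripper": 255},{"slide": [0,0.11,-0.12],"rot": [0,0,0],"gripper": 255}]}}

```text
clock: 14.82
position: [0.5439, -0.0123, 0.3058]
ee_rot: [-180.0, 0.0, 73.9]
wrist_force: [-9.2, -1.3, 4.8]
width: 0.0098
gripper_force: 48.7
```

```bash
python3 chk.py
```

```text
14.8167 r 0.2046 th 45.86 [ 0.5439 -0.0123  0.2518] [-9.2 -1.3  4.8] 0.0098 [-180.     0.    73.9]
```

Emit:
{"api": "step_arm", "payload": {"commands": [{"slide": [0,0.08,-0.11],"rot": [0,0,0],"gripper": 255},{"slide": [0,0.09,-0.1],"rot": [0,0,0],"gripper": 255},{"slide": [0,0.09,-0.1],"rot": [0,0,0],"gripper": 255},{"slide": [0,0.09,-0.09],"rot": [0,0,0],"gripper": 255},{"slide": [0,0.1,-0.09],"rot": [0,0,0],"gripper": 255},{"slide": [0,0.1,-0.09],"rot": [0,0,0],"gripper": 255},{"slide": [0,0.1,-0.08],"rot": [0,0,0],"gripper": 255},{"slide": [0,0.11,-0.08],"rot": [0,0,0],"gripper": 255}]}}

```text
clock: 15.48
position: [0.5624, -0.0178, 0.324]
ee_rot: [180.0, 0.1, 73.9]
wrist_force: [-1.6, -5.6, -1.9]
width: 0.0099
gripper_force: 48.8
```

Emit:
{"api": "step_arm", "payload": {"commands": [{"slide": [0,0.11,-0.08],"rot": [0,0,0],"gripper": 255},{"slide": [0,0.11,-0.08],"rot": [0,0,0],"gripper": 255},{"slide": [0,0.11,-0.08],"rot": [0,0,0],"gripper": 255},{"slide": [0,0.11,-0.07],"rot": [0,0,0],"gripper": 255},{"slide": [0,0.11,-0.07],"rot": [0,0,0],"gripper": 255},{"slide": [0,0.11,-0.07],"rot": [0,0,0],"gripper": 255},{"slide": [0,0.11,-0.07],"rot": [0,0,0],"gripper": 255},{"slide": [0,0.11,-0.07],"rot": [0,0,0],"gripper": 255}]}}

```text
clock: 16.15
position: [0.5834, -0.0241, 0.3394]
ee_rot: [-180.0, 0.0, 73.9]
wrist_force: [-5.8, -5.3, 1.8]
width: 0.0099
gripper_force: 48.6
```

```bash
python3 chk.py
```

```text
16.15 r 0.2069 th 60.69 [ 0.5834 -0.0242  0.2854] [-5.8 -5.3  1.8] 0.0099 [-180.     0.    73.9]
```

Emit:
{"api": "step_arm", "payload": {"commands": [{"slide": [-0.005,0.12,-0.07],"rot": [0,0,0],"gripper": 255},{"slide": [-0.005,0.12,-0.06],"rot": [0,0,0],"gripper": 255},{"slide": [-0.005,0.12,-0.06],"rot": [0,0,0],"gripper": 255},{"slide": [-0.005,0.12,-0.06],"rot": [0,0,0],"gripper": 255},{"slide": [-0.005,0.12,-0.06],"rot": [0,0,0],"gripper": 255},{"slide": [-0.005,0.12,-0.06],"rot": [0,0,0],"gripper": 255},{"slide": [0,0.12,-0.05],"rot": [0,0,0],"gripper": 255},{"slide": [0,0.12,-0.05],"rot": [0,0,0],"gripper": 255}]}}

```text
clock: 16.82
position: [0.6063, -0.0311, 0.3519]
ee_rot: [180.0, -0.0, 73.9]
wrist_force: [-8.0, -3.0, 7.8]
width: 0.01
gripper_force: 49.0
```

Emit:
{"api": "step_arm", "payload": {"commands": [{"slide": [0,0.12,-0.05],"rot": [0,0,0],"gripper": 255},{"slide": [0,0.12,-0.05],"rot": [0,0,0],"gripper": 255},{"slide": [0,0.12,-0.04],"rot": [0,0,0],"gripper": 255},{"slide": [0,0.12,-0.04],"rot": [0,0,0],"gripper": 255},{"slide": [0,0.12,-0.04],"rot": [0,0,0],"gripper": 255},{"slide": [0,0.12,-0.03],"rot": [0,0,0],"gripper": 255},{"slide": [0,0.12,-0.03],"rot": [0,0,0],"gripper": 255},{"slide": [0,0.12,-0.03],"rot": [0,0,0],"gripper": 255}]}}

```text
clock: 17.48
position: [0.6298, -0.0376, 0.3599]
ee_rot: [179.9, -0.0, 73.9]
wrist_force: [-5.1, -4.1, 10.7]
width: 0.0099
gripper_force: 51.2
```

```bash
python3 chk.py
```

```text
17.4833 r 0.2077 th 75.27 [ 0.6299 -0.0376  0.3059] [-5.1 -4.1 10.7] 0.0099 [179.9  -0.   73.9]
```

Emit:
{"api": "step_arm", "payload": {"commands": [{"slide": [-0.01,0.12,-0.04],"rot": [0,0,0],"gripper": 255},{"slide": [-0.01,0.12,-0.04],"rot": [0,0,0],"gripper": 255},{"slide": [-0.01,0.12,-0.04],"rot": [0,0,0],"gripper": 255},{"slide": [0,0.12,-0.03],"rot": [0,0,0],"gripper": 255},{"slide": [0,0.12,-0.03],"rot": [0,0,0],"gripper": 255},{"slide": [0,0.12,-0.03],"rot": [0,0,0],"gripper": 255},{"slide": [0,0.12,-0.02],"rot": [0,0,0],"gripper": 255},{"slide": [0,0.12,-0.02],"rot": [0,0,0],"gripper": 255}]}}

```text
clock: 18.15
position: [0.6524, -0.0446, 0.3645]
ee_rot: [-180.0, 0.0, 74.0]
wrist_force: [-3.3, -2.7, 3.7]
width: 0.0102
gripper_force: 50.9
```

Emit:
{"api": "step_arm", "payload": {"commands": [{"slide": [0,0.11,-0.02],"rot": [0,0,0],"gripper": 255},{"slide": [0,0.11,-0.01],"rot": [0,0,0],"gripper": 255},{"slide": [0,0.1,-0.01],"rot": [0,0,0],"gripper": 255},{"slide": [0,0.1,0],"rot": [0,0,0],"gripper": 255},{"slide": [0,0.08,0],"rot": [0,0,0],"gripper": 255},{"slide": [0,0.06,0],"rot": [0,0,0],"gripper": 255},{"slide": [0,0.04,0],"rot": [0,0,0],"gripper": 255},{"slide": [0,0,0],"rot": [0,0,0],"gripper": 255}]}}

```text
clock: 18.82
position: [0.6672, -0.0491, 0.3661]
ee_rot: [179.9, -0.0, 73.9]
wrist_force: [-1.9, -3.8, 6.4]
width: 0.0101
gripper_force: 51.3
```

```bash
python3 chk.py; python3 - <<'E'
from rig import env; import cv2,numpy as np
for c in ["scene","top"]:
    p=env.read_camera(c)
    for n in ["cover_bar","cover_hinge","latch_tip"]: print(c,n,[(np.round(a["at"],4).tolist(),round(a["confidence"],2)) for a in env.landmark_of(p,n)[:2]])
    if c=="scene": cv2.imwrite('pics/s7.png',cv2.resize(p['pixels'][130:310,220:440,::-1],None,fx=3,fy=3))
E
```

```text
18.8167 r 0.2075 th 86.21 [ 0.6673 -0.0492  0.3121] [-1.9 -3.8  6.4] 0.0101 [179.9  -0.   73.9]
scene cover_bar [([0.6657, -0.0461, 0.3043], 0.94)]
scene cover_hinge [([0.6796, -0.0504, 0.1023], 0.97)]
scene latch_tip [([0.5613, 0.0998, 0.1165], 0.7)]
top cover_bar []
top cover_hinge []
top latch_tip [([0.5582, 0.1012, 0.1136], 0.63)]
```

View pics/s7.png

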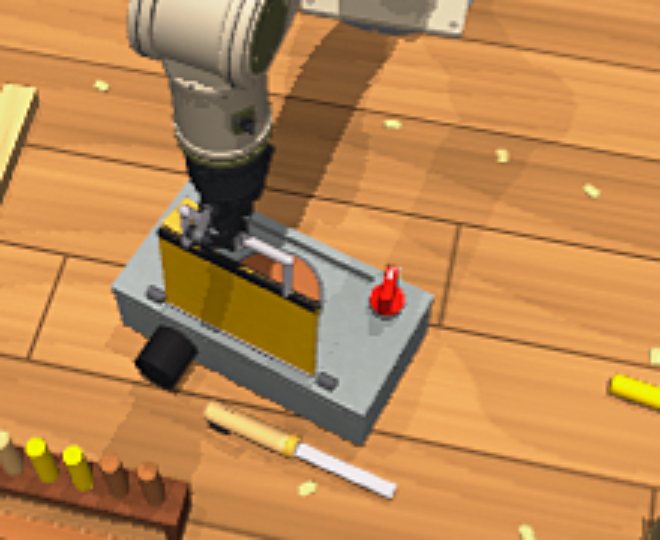

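The cover stands almost upright, at about 86°, held by the bar, with the disc visible beneath and the knob still released. Only the last few degrees remain.

Emit:
{"api": "step_arm", "payload": {"commands": [{"slide": [0,0.05,0],"rot": [0,0,0],"gripper": 255},{"slide": [0,0.08,0],"rot": [0,0,0],"gripper": 255},{"slide": [0,0.1,0],"rot": [0,0,0],"gripper": 255},{"slide": [0,0.1,0],"rot": [0,0,0],"gripper": 255},{"slide": [0,0.1,0],"rot": [0,0,0],"gripper": 255},{"slide": [0,0.07,0],"rot": [0,0,0],"gripper": 255},{"slide": [0,0.05,0],"rot": [0,0,0],"gripper": 255},{"slide": [0,0,0],"rot": [0,0,0],"gripper": 255}]}}

```text
clock: 19.88
position: [0.6804, -0.0531, 0.3662]
ee_rot: [179.9, 0.0, 73.9]
wrist_force: [-2.5, -4.4, 6.5]
width: 0.0097
gripper_force: 51.8
```

Emit:
{"api": "step_arm", "payload": {"commands": [{"slide": [0,0,0],"rot": [0,0,0],"gripper": 255},{"slide": [0,0,0],"rot": [0,0,0],"gripper": 255},{"slide": [0,0,0],"rot": [0,0,0],"gripper": 255},{"slide": [0,0,0],"rot": [0,0,0],"gripper": 255}]}}

```text
clock: 20.22
position: [0.6803, -0.0531, 0.3662]
ee_rot: [179.9, 0.0, 73.9]
wrist_force: [-1.4, -4.6, 7.3]
width: 0.0101
gripper_force: 51.7
```

```bash
python3 chk.py; python3 - <<'E'
from rig import env; import cv2,numpy as np
p=env.read_camera("scene")
for n in ["cover_bar","cover_hinge","latch_tip","gauge"]: print(n,[(np.round(a["at"],4).tolist(),round(a["confidence"],2)) for a in env.landmark_of(p,n)[:1]])
E
```

```text
20.2167 r 0.2072 th 90.01 [ 0.6804 -0.0532  0.3122] [-1.4 -4.6  7.3] 0.0101 [179.9   0.   73.9]
cover_bar [([0.6801, -0.0517, 0.3059], 0.87)]
cover_hinge []
latch_tip [([0.5616, 0.1008, 0.1144], 0.7)]
gauge [([0.5463, -0.158, 0.0992], 0.48)]
```

```bash
python3 -c "
from rig import env; print(env.finish_job())"
```

```text
the job is handed in; nothing more can be done
None
```

I turned the latch past its click to the released position, then swung the cover up smoothly. I handed the job in at about 20 s with the gripper still holding the bar, the cover upright (about 90° by arm pose and camera), and no verdict was returned.

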